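# Stand the hallway mirror on its kickstand

## Robot

A 7-joint arm with a two-finger parallel gripper is mounted at the origin on the work surface. World frame = base frame: x ahead of the robot, y to its left, z up, the work surface at z = 0. Lengths are in m, angles in rad, forces in N, time in s.
With the tool pointing down it reaches from about 0.4 to 0.85 m from the base axis. Payload 6.9 kg.
Tool frame: the origin (TCP) lies midway between the tips of the shut fingers; the grasp point (between the pads) lies behind it (ctrl.pinch_z is the z of the grasp point in the tool frame, in m); z points along the fingers, y is the direction in which the jaws open and shut (so a half turn about z gives the same grasp; the last joint's range is limited). The gripper opens to 85 mm and grips with 20 to 120 N. Pads are 22 mm wide; open, the fingers measure 114 mm over their backs; the gripper's body (76 mm by 85 mm) begins 54 mm behind the grasp point. The pads swing forward as they close: fully open they stand 13 mm farther back than shut.
Start: joints at [1.258, 0.507, -0.238, 1.5, 0.126, 1.149, -0.155], TCP at [0.254, -0.571, 0.209] pointing down, gripper open.
Joint ranges: [-3.08, 3.08], [-0.24, 2.05], [-1.43, 1.35], [0, 2.5], [-1.52, 4.66], [0.17, 1.96], [-2.89, 2.89]. Speed limits (rad/s): [2.39, 2.39, 3.14, 3.14, 3.14, 3.14, 3.14].

## Interface

Orientations are given as a unit quaternion [w, x, y, z].
In Python, from station import ctrl, get_state, vision, ticket, models gives the robot as it stands. Calls block until the motion is done:
- ctrl.movep(position, orientation): joint-space move of the TCP to a pose.
- ctrl.movel(position, frame=None, max_speed=0.15): straight line of the TCP; frame=None keeps the orientation; max_speed is the mean speed in m/s.
- ctrl.set_joints(angles): joint-space move.
- ctrl.ungrasp() and ctrl.close_gripper(force=None): open the fingers fully, or close them until they stop; force is the grip in N (None keeps the last).
- ctrl.pause(seconds).
- ctrl.ik(position, orientation): joint angles nearest the present ones, or None.
- get_state(): the state.
- vision.grab_frame(name): name is "side" or "top" or "wrist"; returns (picture, depth): 480x640x3 uint8, blue, green, red; 480x640 float32, m along the optical axis (not along the pixel's ray), 0 where there is no reading.
- vision.camera_info(name): a dict with "mtx" (3x3 intrinsics, pixels), "R" (3x3) and "t" (3): a world point X has camera coordinates R X + t; the wrist camera has in their place "hand_eye" (4x4, takes a point from camera to tool coordinates, whose origin is the TCP and whose axes are the flange's). Camera axes: x right, y down, z forward; pixel columns grow to the right and rows downward; lengths in m; the calibration is good to about 2 mm. A picture is of the moment at which its call begins: read the wrist's pose just before it. camera_info takes no time and is no camera call.
A pose or a line that the arm cannot do raises ctrl.Unreachable and nothing moves.
- ticket.close_job(): hands the job in, once; it reports no verdict.
Trained networks look in the newest picture that a camera, given by its name, has taken for a name from the list of things; names that differ only in an ending like _2 or _b are one class to them, and where a whole thing is asked for, a point or a joint stands for the part that bears it (a point fixed in the world has none). Each returns a list of dicts, best first, with "p" (0 to 1); they miss things now and then, are a little off and sometimes report something else, mostly with a low value. They report only what shows in the picture. A call takes as long as a camera call. They do not tell look-alikes from the thing itself.
- models.recognise(camera, target): "point" ([column, row] in pixels, amid what is visible of it).
- models.masks_of(camera, target): "mask" (480x640 bool, what is visible of it) and "point" ([column, row] in pixels, amid what is visible of it).
The state is a dict: "time": time; "qpos": joint angles; "qd": joint speeds; "tau": joint torques, N m; "tcp_pos": TCP position; "eef_rot": TCP orientation; "contact_force": force on the tool from outside, world axes, zero at the start; "wrist_torque": the same for the moment, N m; "width": finger opening in m.
Only numpy, scipy, OpenCV 4.12 (cv2) and the standard library are available. Lean on these libraries where they do the work, as an engineer would, in place of code of your own. Each camera call takes 0.05 s, during which the arm holds its last target.

## Task

Of the two framed pieces standing in the wooden rack, take the mirror, the one with a hinged kickstand on its back. Unfold its kickstand all the way, then stand the mirror gently in the middle of the round cork mat so that it leans back on the open kickstand and stays there by itself. Leave the other piece, the plain plaque, in its slot.

Things in the scene. Friction and masses are not known exactly. Their poses are not given: they have to be found in the camera images.
- mirror: Mirror slab, 80 wide (y), 145 tall (z), 14 mm thick (x), 0.26 kg. Origin: centre of its underside; face to -x, kickstand on the back (+x). Starts upright in a rack slot, underside 10 mm above the ledge. Top 23 mm bare, to pinch. Stood on its kickstand it leans back (top to +x) 0.30 rad, on its back lower edge (7 mm behind origin) and a foot 66 mm further back. Set down upright it may tip.
- kickstand (a joint): Opening angle: 0 folded on the back, 0.6 rad open at its stop; friction 0.05 N m, stays as left. Hinge along y, 118 mm above and 10 mm behind mirror origin. Plywood cross, 6 mm thick: leg 24 wide, 116 mm down from hinge; crossboard 170 x 34 mm, middle 33 mm below hinge. Folded, its ends stick out 45 mm past the slab's sides, 68-102 mm above its underside; push an end to the mirror's +x to open.
- mat: Round cork mat, 260 mm across and 4 mm thick, fixed flat on the ledge. Origin: centre of its underside.
- plaque: Plain cork-faced plaque, a slab of the mirror's size without kickstand, upright in the rack's other slot 190 mm to the mirror's left or right. Origin: centre of its underside. Rack: fixed wood, 290 x 70 mm, slots 16 mm wide, so slabs rock about 4 degrees; lips reach 40 mm above the ledge, open in the middle at the back for the kickstand; slabs lift straight out.
Mind the look-alikes: they are no part of the job. What is shaped like the mirror but turquoise is not meant.

How it is judged:
By the outcome, as a careful person would: the job done as asked, in the order asked, and still so for the second after the job is handed in, with the robot touching nothing.
It also fails if it takes over 54 s, if anything falls off the work surface, if the arm or the gripper's body presses on something with over 40 N, if the wrist force passes 120 N, or if a joint passes its speed limit or range.

## Working session

There is one attempt and no reset: what is moved stays moved. The work goes in short steps, each a Python script; the robot and the scene stay as the last script left them, time stands still between calls to the robot, and variables do not carry over. Pictures are saved under pics/ and viewed, and the job is handed in when it is done.

```bash
ls; mkdir -p pics; python3 - <<'E'
from station import ctrl,get_state,vision,ticket,models
import cv2
for n in ["side","top","wrist"]:
    p,d=vision.grab_frame(n); cv2.imwrite(f"pics/{n}0.png",p)
    i=vision.camera_info(n); print(n,i)
    for t in ["mirror","kickstand","mat","plaque"]:
        r=models.recognise(n,t); print(t,[(x['p'],x['point']) for x in r])
s=get_state();print(s, ctrl.pinch_z)
E
```

```text
pics
side {'mtx': array([[618.64078094,   0.        , 326.15530204],
       [  0.        , 618.64078094, 238.39877005],
       [  0.        ,   0.        ,   1.        ]]), 'R': array([[-9.29311016e-01, -3.69297764e-01,  4.45154073e-04],
       [-2.67498241e-01,  6.72307874e-01, -6.90251269e-01],
       [ 2.54608969e-01, -6.41577185e-01, -7.23569615e-01]]), 't': array([0.5477725 , 0.24301372, 1.08484834])}
mirror [(0.72, [306.0, 140.6]), (0.6, [345.4, 234.1]), (0.6, [464.7, 193.6])]
kickstand [(0.89, [323.9, 144.9]), (0.71, [335.5, 248.4]), (0.57, [447.0, 202.8])]
mat [(0.67, [327.9, 419.7])]
plaque [(0.78, [364.3, 164.2])]
top {'mtx': array([[510.60701936,   0.        , 330.43711208],
       [  0.        , 510.60701936, 249.47843072],
       [  0.        ,   0.        ,   1.        ]]), 'R': array([[ 5.49796362e-03, -9.99984750e-01, -5.22139242e-04],
       [-9.94222655e-01, -5.41030868e-03, -1.07200935e-01],
       [ 1.07196475e-01,  1.10850950e-03, -9.94237239e-01]]), 't': array([-0.02375076,  0.57356566,  1.12792968])}
mirror [(0.7, [351.8, 245.4]), (0.55, [462.5, 161.9])]
kickst
[... 722 characters left out ...]
 array([ 1.25749933,  0.50748241, -0.23756949,  1.5001875 ,  0.12568288,
        1.14887922, -0.15482969]), 'qd': array([-1.78674223e-03,  7.66038119e-04, -1.29799860e-03,  6.51166666e-04,
        1.36844632e-04, -6.58719701e-05, -1.47935793e-03]), 'tau': array([ 4.95679669e-04, -6.20233226e+01, -2.18414113e+00, -2.49935299e+01,
        1.39233173e-02,  2.07779260e-03, -6.34693288e-05]), 'tcp_pos': array([ 0.25413267, -0.57100359,  0.20898916]), 'eef_rot': array([6.96636628e-06, 9.78165328e-01, 2.07828272e-01, 8.14716886e-06]), 'contact_force': array([ 0.57638087,  0.10540878, -1.0196619 ]), 'wrist_torque': array([-0.02408637,  0.01082245,  0.010451  ]), 'width': 0.08553669103714683} -0.0187
```

View pics/side0.png

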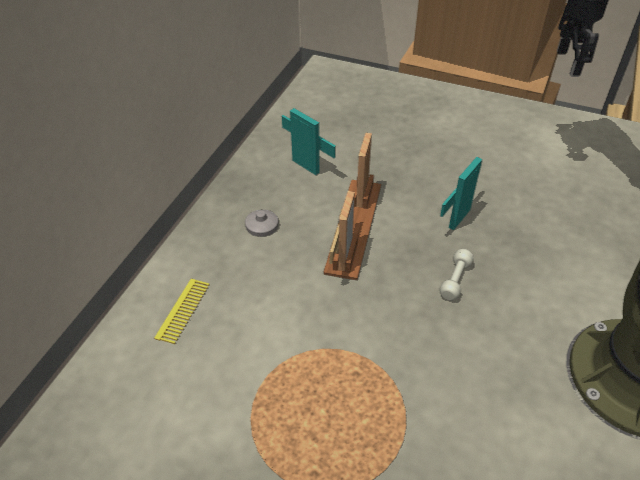

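View pics/top0.png

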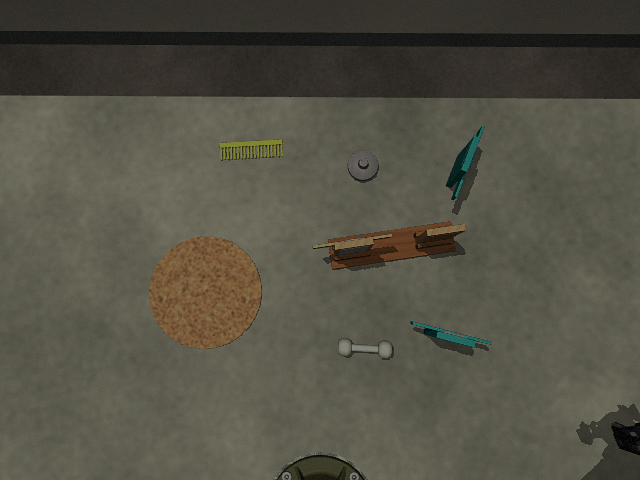

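```bash
cat > h.py <<'E'
from station import ctrl,get_state,vision,ticket,models
import cv2, numpy as np
def cloud(n,p=None,d=None):
    if d is None: p,d=vision.grab_frame(n)
    i=vision.camera_info(n);K=i["mtx"]
    v,u=np.mgrid[0:480,0:640]
    C=np.stack([(u-K[0,2])/K[0,0]*d,(v-K[1,2])/K[1,1]*d,d],-1)
    if n=="wrist":
        s=get_state();T=i["hand_eye"];from scipy.spatial.transform import Rotation as R
        q=s["eef_rot"];Rm=R.from_quat(np.r_[q[1:],q[0]]).as_matrix()
        X=(C@T[:3,:3].T+T[:3,3])@Rm.T+s["tcp_pos"]
    else: X=(C-i["t"])@i["R"]
    X[d<=0]=np.nan
    return p,X
E
python3 - <<'E'
from h import *
p,X=cloud("top"); np.save("top.npy",X)
q,Y=cloud("side"); np.save("side.npy",Y)
a=cv2.resize(p[200:290,300:480],None,fx=4,fy=4,interpolation=cv2.INTER_CUBIC)
b=cv2.resize(q[120:290,290:430],None,fx=3.4,fy=3.4,interpolation=cv2.INTER_CUBIC)[:,:476]
cv2.imwrite("pics/cropa.png",a);cv2.imwrite("pics/cropb.png",b)
for n,c in(("mat",0),("mirror",0),("plaque",0)):
  for k,Z in(("top",X),("side",Y)):
    for m in models.masks_of(k,n):
        P=Z[m["mask"]];P=P[~np.isnan(P[:,0])]
        print(k,n,m["p"],m["point"],len(P),P.mean(0).round(3),P.min(0).round(3),P.max(0).round(3))
E
```

```text
top mat 0.67 [207.7, 287.9] 9877 [0.477 0.268 0.003] [ 0.349  0.138 -0.006] [0.607 0.399 0.012]
side mat 0.59 [327.9, 420.2] 16648 [0.478 0.272 0.004] [ 0.35   0.141 -0.003] [0.611 0.396 0.012]
top mirror 0.86 [351.5, 242.8] 658 [ 0.574 -0.068  0.124] [ 0.56  -0.149  0.006] [0.605 0.014 0.159]
top mirror 0.76 [447.1, 337.1] 569 [ 0.387 -0.271  0.121] [ 0.359 -0.366 -0.005] [ 0.414 -0.193  0.151]
top mirror 0.57 [460.4, 165.3] 793 [ 0.755 -0.307  0.102] [ 0.682 -0.353 -0.005] [ 0.839 -0.287  0.148]
side mirror 0.94 [461.3, 193.6] 1353 [ 0.386 -0.262  0.084] [ 0.367 -0.509 -0.005] [ 0.418 -0.188  0.149]
side mirror 0.64 [306.2, 140.7] 1888 [ 0.76  -0.308  0.08 ] [ 0.682 -0.519 -0.003] [ 0.893 -0.281  0.15 ]
side mirror 0.62 [343.5, 233.9] 1083 [ 0.571 -0.045  0.104] [ 0.56  -0.264 -0.   ] [0.643 0.02  0.16 ]
top plaque 0.92 [439.8, 233.4] 572 [ 0.599 -0.25   0.12 ] [ 0.589 -0.317 -0.004] [ 0.633 -0.215  0.16 ]
top plaque 0.24 [352.5, 243.2] 654 [ 0.574 -0.068  0.124] [ 0.56  -0.147  0.008] [0.605 0.014 0.159]
```

```bash
python3 - <<'E'
import numpy as np
for n in("top","side"):
    X=np.load(n+".npy"); m=(X[...,2]>.03)&(abs(X[...,1]+.12)<.28)&(X[...,0]>.45)&(X[...,0]<.72)
    P=X[m]
    h=P[P[:,2]>.10]; print(n,len(P),len(h))
    for lo,hi in((.05,.06),(.09,.11),(.115,.13),(.13,.145),(.145,.17)):
        Q=P[(P[:,2]>lo)&(P[:,2]<hi)]; 
        for a,b in((-.16,.1),(-.4,-.16)):
            q=Q[(Q[:,1]>a)&(Q[:,1]<b)]
            if len(q): print(lo,len(q),q.mean(0).round(3),q.min(0).round(3),q.max(0).round(3))
E
```

```text
top 1698 987
0.05 14 [ 0.565 -0.064  0.055] [ 0.561 -0.097  0.051] [ 0.57  -0.029  0.06 ]
0.05 20 [ 0.596 -0.248  0.055] [ 0.591 -0.29   0.051] [ 0.602 -0.215  0.059]
0.09 101 [ 0.578 -0.068  0.103] [ 0.561 -0.146  0.091] [0.597 0.016 0.11 ]
0.09 112 [ 0.656 -0.275  0.1  ] [ 0.59  -0.307  0.09 ] [ 0.719 -0.215  0.109]
0.115 42 [ 0.571 -0.063  0.122] [ 0.56  -0.144  0.115] [0.598 0.008 0.13 ]
0.115 33 [ 0.595 -0.244  0.122] [ 0.59  -0.292  0.115] [ 0.602 -0.215  0.13 ]
0.13 58 [ 0.572 -0.067  0.137] [ 0.561 -0.107  0.131] [ 0.587 -0.028  0.145]
0.13 47 [ 0.595 -0.249  0.138] [ 0.589 -0.293  0.13 ] [ 0.603 -0.215  0.145]
0.145 286 [ 0.573 -0.068  0.153] [ 0.561 -0.107  0.145] [ 0.585 -0.028  0.159]
0.145 289 [ 0.602 -0.254  0.154] [ 0.59  -0.295  0.145] [ 0.614 -0.215  0.16 ]
side 2284 1078
0.05 52 [ 0.569 -0.045  0.054] [ 0.561 -0.095  0.05 ] [ 0.586 -0.025  0.06 ]
0.05 43 [ 0.597 -0.229  0.055] [ 0.59  -0.292  0.05 ] [ 0.604 -0.212  0.06 ]
0.09 149 [ 0.569 -0.029  0.1  ] [ 0.562 -0.099  0.09 ] [0.578 0.02  0.11 ]
0.09 173 [ 0.649 -0.264  0.1  ] [ 0.59  -0.308  0.09 ] [ 0.72  -0.213  0.11 ]
0.115 86 [ 0.569 -0.047  0.123] [ 0.562 -0.11   0.115] [ 0.587 -0.005  0.13 ]
0.115 73 [ 0.597 -0.231  0.123] [ 0.59  -0.299  0.115] [ 0.605 -0.212  0.13 ]
0.13 95 [ 0.569 -0.051  0.137] [ 0.561 -0.108  0.13 ] [ 0.589 -0.025  0.145]
0.13 67 [ 0.596 -0.233  0.138] [ 0.591 -0.293  0.13 ] [ 0.603 -0.213  0.145]
0.145 271 [ 0.573 -0.062  0.154] [ 0.561 -0.108  0.145] [ 0.586 -0.025  0.16 ]
0.145 202 [ 0.602 -0.25   0.154] [ 0.59  -0.295  0.146] [ 0.615 -0.211  0.159]
```

View pics/cropa.png

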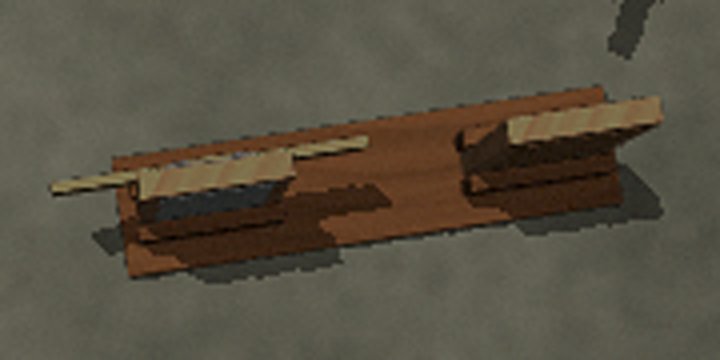

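View pics/cropb.png

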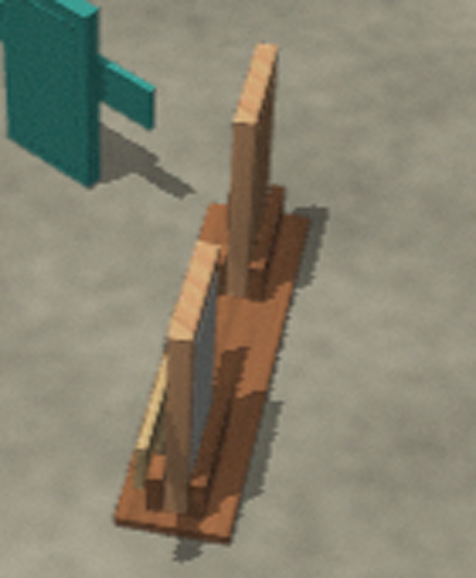

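The mirror is the wood-edged slab in the rack's left slot: top picture (352,245), side picture (345,234). A plywood crossbar sticks out past both its sides, and the reflective face points toward the robot. The slab at top (443,233) has no crossbar, so it is the plaque. The slabs at (462,162) and (450,335) are turquoise look-alikes. Next I'll fit the exact pose and test IK.

```bash
cat >> h.py <<'E'
from scipy.spatial.transform import Rotation as R
def quat(tz,ty):
    tz=np.array(tz,float);tz/=np.linalg.norm(tz);ty=np.array(ty,float);ty-=tz*(ty@tz);ty/=np.linalg.norm(ty)
    q=R.from_matrix(np.stack([np.cross(ty,tz),ty,tz],1)).as_quat();return np.r_[q[3],q[:3]]
def st(m=""):
    s=get_state();print(m,"t",round(s["time"],2),"tcp",s["tcp_pos"].round(4),"F",s["contact_force"].round(2),"w",round(s["width"],4));return s
E
python3 - <<'E'
from h import *
for nm in("top","side"):
  X=np.load(nm+".npy")
  for a,b in((-.16,.0),(-.32,-.18)):
    m=(X[...,2]>.1485)&(X[...,1]>a)&(X[...,1]<b)&(X[...,0]>.5)&(X[...,0]<.68)
    P=X[m][:,:2].astype(np.float32)*1000
    print(nm,cv2.minAreaRect(P))
    c=P-P.mean(0);w,v=np.linalg.eigh(c.T@c);print(np.arctan2(-v[0,1]/v[1,1],1))
  # crossboard: z .078-.112 ends
  m=(X[...,2]>.1)&(X[...,2]<.118)&(X[...,1]>-.02)&(X[...,1]<.03)&(X[...,0]>.5)&(X[...,0]<.65)
  print(X[m].mean(0), X[m].min(0),X[m].max(0))
yaw=.154
ex=np.array([np.cos(yaw),np.sin(yaw),0]);ey=np.array([-np.sin(yaw),np.cos(yaw),0]);ez=np.array([0,0,1.])
O=np.array([.573,-.068,.010])
for t in(0,.3,.6):
  for k,ty in(("y",ey),("-y",-ey),("x",ex),("-x",-ex)):
    p=O+ex*0+ey*.068+ez*.08
    q=ctrl.ik(p,quat(np.sin(t)*ex-np.cos(t)*ez,ty));print("push",t,k,None if q is None else q.round(2))
for k,ty in(("x",ex),("-x",-ex)):
    q=ctrl.ik(O+ez*.125,quat(-ez,ty));print("grasp",k,None if q is None else q.round(2))
M=np.array([.4775,.270,.004])
for psi in(-1.2,-.8,-.4,0,.154,.4,.8,1.2,1.6,2.2,3.1):
  for sg in(1,-1):
    fx=np.array([np.cos(psi),np.sin(psi),0]); l=.3
    up=np.cos(l)*ez+np.sin(l)*fx; nx=np.cos(l)*fx-np.sin(l)*ez
    q=ctrl.ik(M-.02*fx+up*.125,quat(-up,sg*nx));print("place",psi,sg,None if q is None else q.round(2))
E
```

```text
top ((573.203125, -67.791748046875), (14.225419998168945, 79.83500671386719), 9.087890625)
0.14893292
top ((602.306640625, -254.80828857421875), (14.412627220153809, 79.2918701171875), 8.712282180786133)
0.1550621
[ 0.57375345 -0.00141251  0.1106195 ] [ 0.56870927 -0.01972111  0.10098539] [0.57891323 0.01637699 0.11635087]
side ((574.074951171875, -66.68611145019531), (14.961071014404297, 82.75780487060547), 9.930438995361328)
0.16011433
side ((602.7567749023438, -253.2599639892578), (14.232909202575684, 83.754638671875), 9.124300956726074)
0.14873509
[0.57406813 0.00301195 0.11054691] [ 0.56916636 -0.01970665  0.10032355] [0.58000777 0.01980401 0.11665465]
push 0 y [ 0.54  0.69 -0.96  1.82  0.68  1.    1.02]
push 0 -y [ 0.18  0.55 -0.35  1.82  0.25  0.81 -1.7 ]
push 0 x [ 0.42  0.62 -0.73  1.82  0.52  0.9  -0.4 ]
push 0 -x [-0.67  0.82  1.15  1.84 -0.86  1.09 -2.17]
push 0.3 y [ 0.57  0.54 -0.86  2.12  0.91  0.51  0.79]
push 0.3 -y [ 0.13  0.43 -0.2   2.12  0.16  0.3  -1.6 ]
push 0.3 x [ 0.33  0.45 -0.48  2.12  0.54  0.36 -0.41]
push 0.3 -x [-0.09  0.43  0.1   2.13 -0.29  0.31 -2.72
[... 877 characters left out ...]
.49  0.63  1.5   2.13]
place 0.4 1 [-0.01  0.86 -1.04  1.48  0.56  1.47 -0.7 ]
place 0.4 -1 [-1.05  0.95  1.15  1.49 -0.71  1.53 -2.57]
place 0.8 1 [-0.05  0.89 -1.14  1.49  0.69  1.56 -0.46]
place 0.8 -1 [-1.08  0.85  0.95  1.5  -0.51  1.39 -2.4 ]
place 1.2 1 [-0.07  0.92 -1.25  1.55  0.83  1.62 -0.22]
place 1.2 -1 [-0.99  0.7   0.56  1.56 -0.17  1.21 -2.37]
place 1.6 1 [-0.07  0.94 -1.36  1.65  0.95  1.66  0.02]
place 1.6 -1 [-0.24  0.72 -0.87  1.65  0.7   1.36 -2.87]
place 2.2 1 [-0.1   0.77 -1.23  1.84  0.97  1.4   0.54]
place 2.2 -1 [-0.13  0.72 -1.13  1.84  0.93  1.33 -2.56]
place 3.1 1 [ 0.07  0.61 -1.23  2.09  1.08  0.99  1.34]
place 3.1 -1 [-0.14  0.45 -0.83  2.1   0.9   0.75 -1.61]
```

```bash
cat >> h.py <<'E'
yaw=.155
ex=np.array([np.cos(yaw),np.sin(yaw),0]);ey=np.array([-np.sin(yaw),np.cos(yaw),0]);ez=np.array([0,0,1.])
O=np.array([.5735,-.0675,.010])
E
python3 - <<'E'
from h import *
t=.3;Q=quat(np.sin(t)*ex-np.cos(t)*ez,ex)
f=lambda x,z:O+ex*x+ey*.070+ez*z
ctrl.movel(get_state()["tcp_pos"]+[0,0,.12],max_speed=.25); st()
ctrl.movep(f(-.035,.20),Q); st()
ctrl.close_gripper(40); st()
ctrl.movel(f(-.035,.086),max_speed=.15); st()
p,d=vision.grab_frame("side");cv2.imwrite("pics/side1.png",p[100:340,240:560].repeat(2,0).repeat(2,1))
E
```

```text
t 1.78 tcp [ 0.2541 -0.5709  0.329 ] F [ 0.51 -0.16 -0.4 ] w 0.0853
 t 4.05 tcp [ 0.5285 -0.0049  0.21  ] F [-0.04 -0.14 -0.8 ] w 0.0853
 t 4.82 tcp [ 0.5281 -0.0037  0.21  ] F [ 0.1  -0.29 -0.47] w 0.0002
 t 5.72 tcp [ 0.5285 -0.0034  0.0965] F [0.28 0.31 0.52] w 0.0004
```

View pics/side1.png

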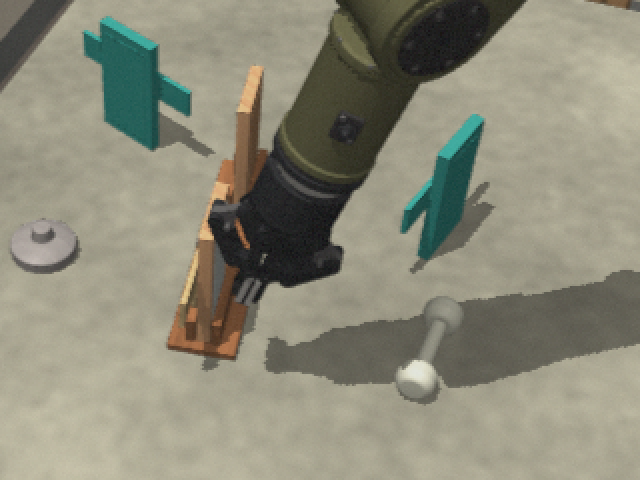

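```bash
python3 - <<'E'
from h import *
t=.3
f=lambda x,z:O+ex*x+ey*.070+ez*z
b=get_state()["contact_force"]
for x in [-.020,-.012,-.006,0,.003,.006,.009,.012,.014,.016,.018]:
    ctrl.movel(f(x,.086),max_speed=.05)
    s=get_state();F=s["contact_force"]-b
    print(x,round(s["time"],2),"Fx %.2f Fy %.2f Fz %.2f"%(F@ex,F@ey,F[2]), ((s["tcp_pos"]-O)@ex).round(4))
    if -(F@ex)>7: break
p,d=vision.grab_frame("side");cv2.imwrite("pics/side2.png",cv2.resize(p[160:290,280:440],None,fx=4,fy=4))
E
```

```text
-0.02 6.22 Fx -0.22 Fy -1.24 Fz -0.98 -0.0197
-0.012 6.53 Fx -0.60 Fy -0.24 Fz -0.50 -0.0116
-0.006 6.8 Fx -0.34 Fy -0.09 Fz -0.64 -0.0056
0 7.07 Fx 0.19 Fy -0.48 Fz -0.11 0.0004
0.003 7.32 Fx 1.80 Fy 0.03 Fz -0.41 0.0032
0.006 7.57 Fx -0.18 Fy -1.17 Fz -0.85 0.0062
0.009 7.82 Fx 0.43 Fy -1.08 Fz -0.75 0.0092
0.012 8.07 Fx 0.90 Fy -0.38 Fz -0.72 0.0122
0.014 8.32 Fx 0.07 Fy -0.78 Fz -0.54 0.0141
0.016 8.57 Fx -1.42 Fy -1.21 Fz -1.17 0.0161
0.018 8.82 Fx -0.38 Fy -0.37 Fz -0.36 0.0181
```

View pics/side2.png

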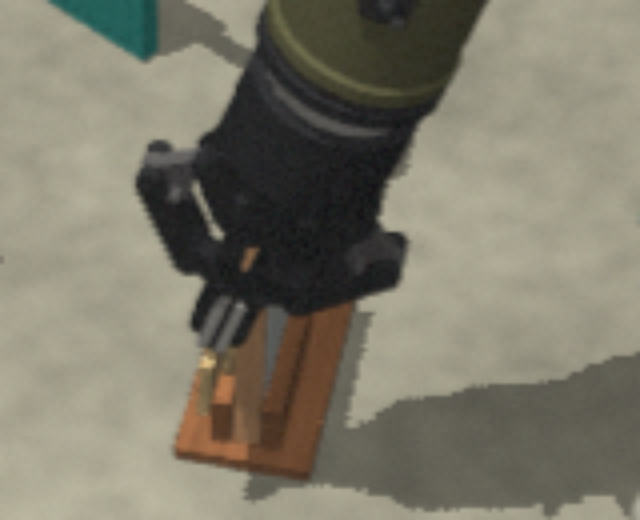

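```bash
python3 - <<'E'
from h import *
f=lambda x,z:O+ex*x+ey*.070+ez*z
for x in [.020,.022,.024,.026,.028,.030]:
    ctrl.movel(f(x,.086),max_speed=.05)
    F=np.mean([(get_state()["contact_force"],ctrl.pause(.02))[0] for _ in range(5)],0);s=get_state()
    print(x,round(s["time"],2),"Fx %.2f Fy %.2f Fz %.2f"%(F@ex,F@ey,F[2]), ((s["tcp_pos"]-O)@ex).round(4))
    if -(F@ex)>6: break
p,d=vision.grab_frame("side");cv2.imwrite("pics/side3.png",cv2.resize(p[160:290,280:440],None,fx=4,fy=4))
E
```

```text
0.02 9.2 Fx -0.32 Fy 0.13 Fz 0.04 0.02
0.022 9.53 Fx -0.32 Fy 0.22 Fz 0.23 0.022
0.024 9.87 Fx 0.19 Fy -0.19 Fz 0.32 0.024
0.026 10.2 Fx -0.22 Fy 0.13 Fz -0.34 0.026
0.028 10.53 Fx -0.11 Fy 0.10 Fz -0.12 0.028
0.03 10.87 Fx -0.28 Fy -0.07 Fz -0.12 0.03
```

View pics/side3.png

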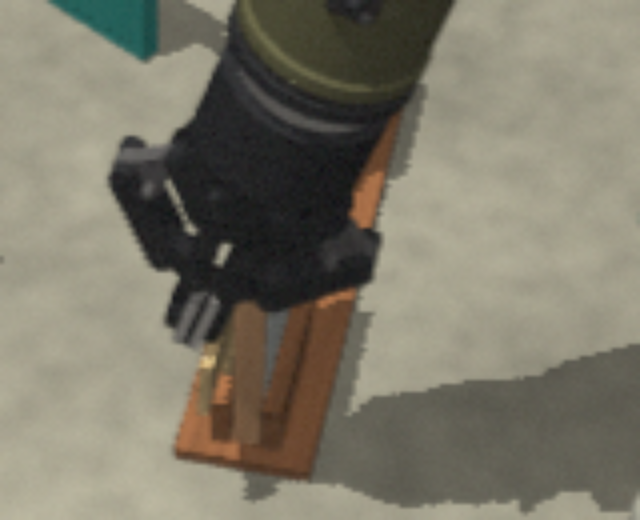

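```bash
python3 - <<'E'
from h import *
i=vision.camera_info("side")
def pr(X):
    c=i["R"]@X+i["t"];u=i["mtx"]@c;u=u[:2]/u[2];return ((u-[280,160])*4).round()
s=st()
print("tcp",pr(s["tcp_pos"]))
for z in(.068,.102): print("board end",z,pr(O+ex*.007+ey*.085+ez*z),pr(O+ex*.013+ey*.085+ez*z))
print("slab corner",pr(O+ex*.007+ey*.04+ez*.145),pr(O-ex*.007+ey*.04+ez*.145))
p,X=cloud("side")
import numpy as np
m=np.zeros((480,640),bool);m[160:290,280:440]=1
L=(X-O)
lx=L@ex;ly=L@ey;lz=L[...,2]
sel=m&(ly>.03)&(ly<.12)&(lz>.04)&(lx>-.01)&(lx<.09)
for (a,b) in((.05,.06),(.06,.07),(.07,.08),(.08,.09),(.09,.10),(.10,.12)):
    q=sel&(lz>a)&(lz<b)&(ly>.045)
    if q.any(): print(a,q.sum(),lx[q].min().round(3),lx[q].max().round(3),ly[q].min().round(3),ly[q].max().round(3))
p,d=vision.grab_frame("top");cv2.imwrite("pics/top3.png",cv2.resize(p[190:290,290:440],None,fx=5,fy=5))
p,d=vision.grab_frame("wrist");cv2.imwrite("pics/w3.png",p)
E
```

```text
t 10.92 tcp [0.5923 0.0063 0.096 ] F [ 0.37 -0.44 -0.75] w -0.0002
tcp [174. 362.]
board end 0.068 [215. 418.] [202. 416.]
board end 0.102 [215. 370.] [203. 368.]
slab corner [237. 236.] [267. 241.]
0.06 2 0.011 0.011 0.065 0.083
0.07 23 0.01 0.016 0.049 0.087
0.08 20 0.009 0.015 0.052 0.087
0.09 26 0.009 0.015 0.046 0.086
0.1 61 0.007 0.031 0.059 0.085
```

View pics/top3.png

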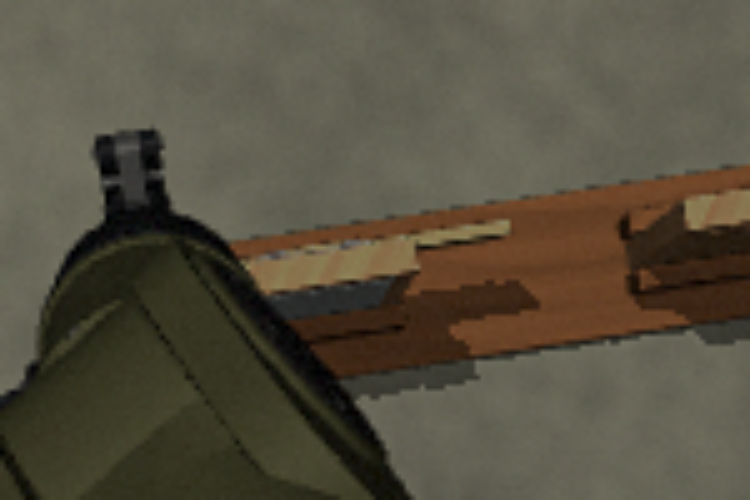

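View pics/w3.png

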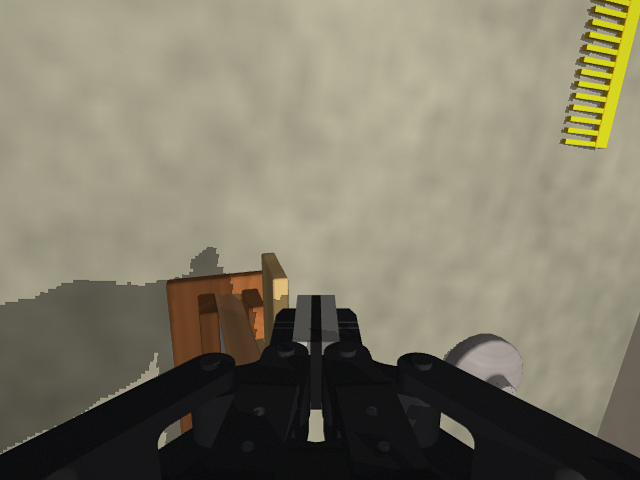

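```bash
python3 - <<'E'
from h import *
s=get_state();q=s["eef_rot"];Rm=R.from_quat(np.r_[q[1:],q[0]]).as_matrix();print(Rm.round(3))
for n in("side","top"):
    p,X=cloud(n)
    T=(X-s["tcp_pos"])@Rm
    m=(abs(T[...,0])<.016)&(abs(T[...,1])<.03)&(T[...,2]>-.08)&(T[...,2]<.02)
    P=T[m];
    for a in np.arange(-.06,.02,.005):
        k=(P[:,2]>a)&(P[:,2]<=a+.005)
        if k.any(): print(n,a.round(3),k.sum(),P[k].min(0).round(4),P[k].max(0).round(4))
E
```

```text
[[-0.154  0.944  0.292]
 [ 0.988  0.147  0.046]
 [ 0.     0.295 -0.955]]
side -0.06 22 [-0.012  -0.0124 -0.0598] [ 0.0108  0.0104 -0.055 ]
side -0.055 29 [ 0.0023 -0.0119 -0.055 ] [ 0.0128  0.014  -0.0504]
side -0.05 28 [ 0.0037 -0.0128 -0.0499] [ 0.0126  0.0137 -0.0454]
side -0.045 30 [-0.007  -0.0127 -0.0446] [ 0.0116  0.0139 -0.04  ]
side -0.04 30 [-0.0055 -0.0122 -0.04  ] [ 0.0127  0.0142 -0.035 ]
side -0.035 28 [-0.0024 -0.0105 -0.0347] [ 0.0137  0.0138 -0.0301]
side -0.03 9 [ 0.0033 -0.0086 -0.0299] [ 0.0133  0.0112 -0.0265]
side -0.025 22 [-0.0104 -0.0156 -0.0246] [ 0.015   0.0045 -0.0201]
side -0.02 15 [-0.0136 -0.017  -0.0198] [ 0.0156 -0.0105 -0.0152]
side -0.015 9 [-0.0154 -0.0178 -0.0148] [ 0.0153 -0.0115 -0.0107]
side -0.01 13 [-0.0155 -0.0196 -0.0098] [ 0.0158 -0.0132 -0.0051]
side -0.005 7 [-0.0117 -0.0206 -0.0048] [ 0.0143 -0.0155 -0.0001]
side -0.0 8 [-0.0095 -0.0221  0.0006] [ 0.0156 -0.0179  0.0045]
side 0.005 9 [-0.0124 -0.023   0.0053] [ 0.0155 -0.0176  0.0092]
side 0.01 3 [ 0.0128 -0.0199  0.0105] [ 0.0147 -0.0174  0.0124]
```

```bash
python3 - <<'E'
from h import *
s=get_state();q=s["eef_rot"];Rm=R.from_quat(np.r_[q[1:],q[0]]).as_matrix()
p,X=cloud("side");T=(X-s["tcp_pos"])@Rm*1000
for v in range(228,252,2):
    print(v,[tuple(int(a) if a==a else 0 for a in T[v,u]) for u in range(319,340,3)])
cv2.imwrite("pics/tip.png",cv2.resize(p[220:260,305:355],None,fx=14,fy=14,interpolation=cv2.INTER_NEAREST))
E
```

```text
228 [(-148, 13, 106), (-148, 7, 102), (7, 15, -66), (11, 11, -73), (12, 6, -77), (-6, 0, -60), (10, -3, -80)]
230 [(-142, 12, 104), (-141, 6, 100), (6, 14, -61), (11, 9, -68), (10, 4, -70), (1, -1, -63), (12, -4, -78)]
232 [(-134, 11, 102), (-139, 5, 104), (6, 12, -56), (12, 8, -65), (10, 3, -65), (9, -1, -67), (9, -6, -70)]
234 [(-130, 9, 104), (-131, 4, 101), (5, 11, -49), (11, 6, -59), (8, 1, -58), (11, -3, -64), (16, -7, -72)]
236 [(-123, 8, 101), (-2, 13, -33), (8, 9, -48), (10, 5, -53), (11, 0, -56), (10, -4, -58), (12, -9, -63)]
238 [(-116, 7, 100), (6, 13, -38), (5, 7, -39), (10, 3, -47), (8, -1, -48), (4, -7, -46), (8, -11, -54)]
240 [(-111, 6, 100), (6, 11, -32), (9, 6, -38), (11, 2, -43), (9, -3, -44), (6, -8, -43), (-24, -17, -13)]
242 [(-110, 4, 105), (-107, 0, 99), (12, 5, -37), (9, 0, -36), (11, -4, -41), (7, -9, -40), (-27, -19, -5)]
244 [(-103, 3, 103), (-102, -2, 99), (10, 3, -29), (10, -1, -33), (7, -6, -32), (6, -11, -33), (-29, -21, 2)]
246 [(-95, 2, 100), (-93, -3, 95), (-95, -9, 94), (10, -2, -27), (-96, -20, 87), (-2, -14, -19), (-30, -23, 8)]
248 [(-87, 1, 97), (-91, -4, 98), (-92, -10, 96), (-93, -16, 94), (6, -9, -21), (3, -15, -21), (-58, -28, 45)]
250 [(-86, 0, 102), (-86, -6, 98), (-87, -11, 96), (-87, -17, 92), (12, -10, -22), (3, -16, -15), (-56, -30, 48)]
```

View pics/tip.png

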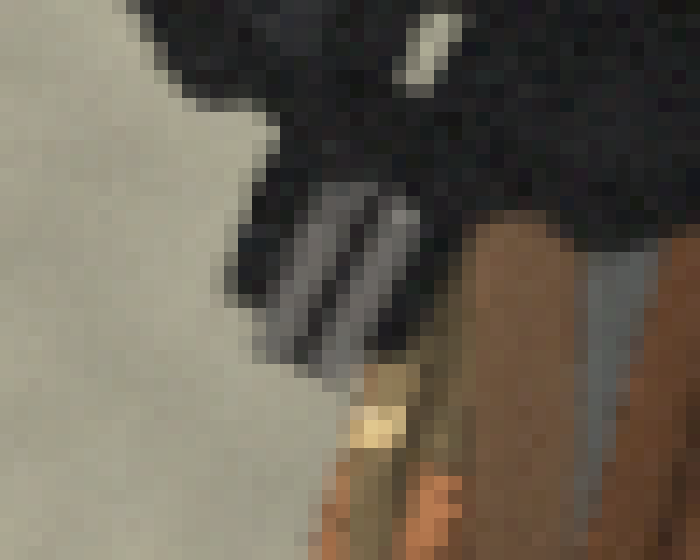

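```bash
python3 - <<'E'
from h import *
i=vision.camera_info("wrist");Ti=np.linalg.inv(i["hand_eye"])
for z in(0,-.01,-.02,-.027,-.037):
  for x in (0,.011):
    c=Ti@[x,0,z,1];u=i["mtx"]@c[:3];print(z,x,(u/u[2])[:2].round(1),c[2])
p,d=vision.grab_frame("wrist");T=i["hand_eye"];K=i["mtx"]
for v in range(285,350,6):
    z=d[v,305];c=np.array([(305-K[0,2])/K[0,0]*z,(v-K[1,2])/K[1,1]*z,z,1]);print(v,(T@c)[:3].round(4))
E
```

```text
0 0 [314.3 293.3] 0.17732852088556686
0 0.011 [314.2 268.6] 0.17431770512835915
-0.01 0 [314.2 303.1] 0.16771039981225777
-0.01 0.011 [314.2 277.1] 0.16469958405505006
-0.02 0 [314.1 314. ] 0.1580922787389487
-0.02 0.011 [314.1 286.6] 0.15508146298174097
-0.027 0 [314.1 322.5] 0.15135959398763235
-0.027 0.011 [314. 294.] 0.1483487782304246
-0.037 0 [314. 336.] 0.14174147291432326
-0.037 0.011 [313.9 305.9] 0.13873065715711555
285 [-0.0349 -0.0066  0.0979]
291 [-0.0396 -0.0066  0.0989]
297 [ 0.0105 -0.0031 -0.0285]
303 [ 0.0107 -0.003  -0.0339]
309 [ 0.0102 -0.0029 -0.0378]
315 [ 0.0106 -0.0028 -0.0431]
321 [ 0.0104 -0.0027 -0.0469]
327 [ 0.0106 -0.0026 -0.0511]
333 [ 0.0108 -0.0025 -0.0553]
339 [ 0.0104 -0.0024 -0.058 ]
345 [ 0.009  -0.0024 -0.0589]
```

```bash
cat >> h.py <<'E'
TIP=.0275
E
python3 - <<'E'
from h import *
t=.3;tz=np.sin(t)*ex-np.cos(t)*ez
f=lambda x,z:O+ex*x+ey*.070+ez*z+TIP*tz
def FF(): return np.mean([(get_state()["contact_force"],ctrl.pause(.02))[0] for _ in range(4)],0)
ctrl.movel(O+ex*-.030+ey*.07+ez*.086,max_speed=.2)
ctrl.movel(f(-.032,.084),max_speed=.15)
b=FF();st()
for x in [-.012,-.007,-.003,.001,.004,.006,.008,.010,.012,.014]:
    ctrl.movel(f(x,.084),max_speed=.06)
    F=FF()-b;s=get_state()
    print(x,round(s["time"],2),"Fx %.2f Fy %.2f Fz %.2f"%(F@ex,F@ey,F[2]))
    if -(F@ex)>6: break
p,d=vision.grab_frame("side");cv2.imwrite("pics/side4.png",cv2.resize(p[160:290,280:440],None,fx=4,fy=4))
E
```

```text
t 12.12 tcp [ 0.5396 -0.0014  0.0681] F [-0.1  -0.62  0.09] w 0.0001
-0.012 12.68 Fx 0.22 Fy -0.08 Fz -0.41
-0.007 12.99 Fx 0.33 Fy -0.16 Fz -0.37
-0.003 13.31 Fx 0.12 Fy 0.09 Fz -0.68
0.001 13.62 Fx 0.30 Fy -0.08 Fz -0.49
0.004 13.94 Fx -1.00 Fy 0.09 Fz -1.11
0.006 14.26 Fx -1.31 Fy 0.00 Fz -2.15
0.008 14.57 Fx -1.59 Fy -0.11 Fz -2.45
0.01 14.89 Fx -1.15 Fy -0.29 Fz -2.35
0.012 15.21 Fx -1.69 Fy -0.37 Fz -1.31
0.014 15.53 Fx -3.18 Fy -0.06 Fz 0.86
```

View pics/side4.png

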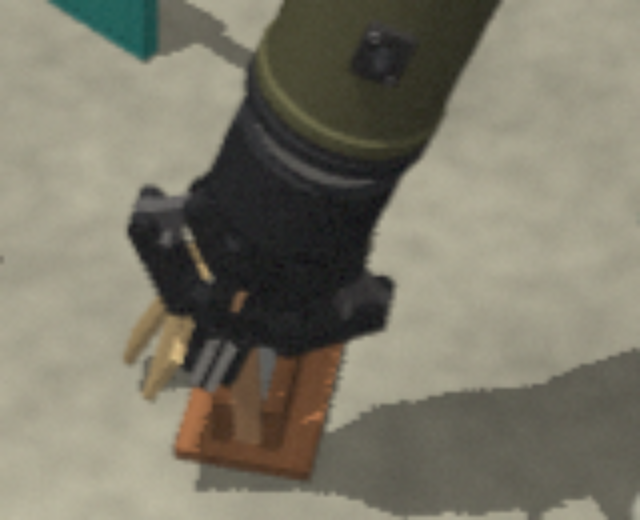

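```bash
python3 - <<'E'
from h import *
t=.3;tz=np.sin(t)*ex-np.cos(t)*ez
f=lambda x,z:O+ex*x+ey*.070+ez*z+TIP*tz
def FF(): return np.mean([(get_state()["contact_force"],ctrl.pause(.02))[0] for _ in range(4)],0)
for x in [.016,.018,.020,.022,.024,.026]:
    ctrl.movel(f(x,.084),max_speed=.06)
    F=FF();s=get_state()
    print(x,round(s["time"],2),"Fx %.2f Fy %.2f Fz %.2f"%(F@ex,F@ey,F[2]))
    if -(F@ex)>9: break
p,X=cloud("side");cv2.imwrite("pics/side5.png",cv2.resize(p[160:290,280:440],None,fx=4,fy=4));np.save("s5.npy",X)
E
```

```text
0.016 15.89 Fx -4.37 Fy -0.18 Fz 1.11
0.018 16.21 Fx -8.62 Fy 0.42 Fz 4.01
0.02 16.52 Fx -12.72 Fy 0.79 Fz 4.80
```

View pics/side5.png

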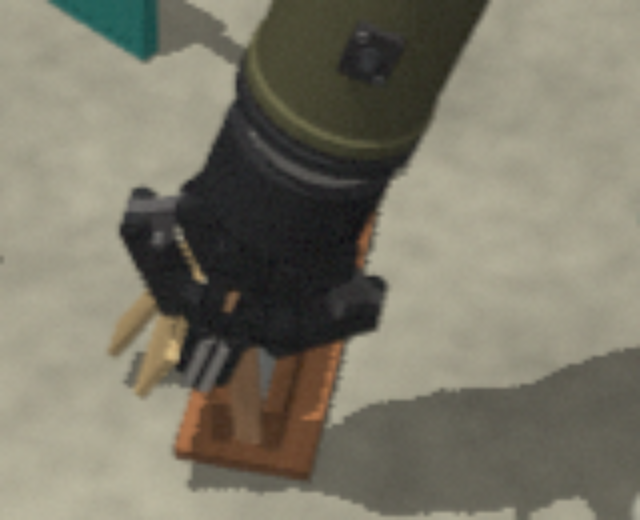

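```bash
python3 - <<'E'
from h import *
t=.3;tz=np.sin(t)*ex-np.cos(t)*ez
f=lambda x,z:O+ex*x+ey*.070+ez*z+TIP*tz
ctrl.movel(f(-.04,.086),max_speed=.2)
ctrl.movel(f(-.08,.24),max_speed=.25);st()
p,X=cloud("side");cv2.imwrite("pics/side6.png",cv2.resize(p[140:290,270:430],None,fx=4,fy=4));np.save("s6.npy",X)
p2,X2=cloud("top");cv2.imwrite("pics/top6.png",cv2.resize(p2[190:290,290:440],None,fx=5,fy=5));np.save("t6.npy",X2)
L=X-O;x,y,z=L@ex,L@ey,L[...,2]
m=(y>.045)&(y<.084)&(z>.05)&(z<.12)&(x>0)&(x<.09)
P=np.c_[x[m],y[m],z[m]];print(len(P))
# crossboard in x-z
for a in np.arange(.05,.12,.007):
    k=(P[:,2]>a)&(P[:,2]<a+.007)
    if k.any():print(a.round(3),k.sum(),P[k].min(0).round(3),P[k].max(0).round(3))
for n,Z in(("s",X),("t",X2)):
    m=(Z[...,2]>.1485)&(Z[...,1]>-.14)&(Z[...,1]<0)&(Z[...,0]>.5)&(Z[...,0]<.68)
    print(n,cv2.minAreaRect(Z[m][:,:2].astype(np.float32)*1000),Z[m].mean(0),np.percentile(Z[m][:,2],[5,50,95]))
E
```

```text
t 17.81 tcp [ 0.4921 -0.01    0.2233] F [ 0.16 -0.2  -0.43] w 0.0001
142
0.071 8 [0.04  0.058 0.075] [0.046 0.083 0.078]
0.078 19 [0.036 0.048 0.079] [0.045 0.084 0.085]
0.085 26 [0.034 0.045 0.085] [0.041 0.084 0.092]
0.092 23 [0.028 0.045 0.092] [0.037 0.083 0.099]
0.099 63 [0.024 0.045 0.1  ] [0.033 0.083 0.105]
0.106 3 [0.027 0.054 0.107] [0.029 0.078 0.107]
s ((560.396728515625, -40.62364196777344), (53.674781799316406, 139.7782745361328), 41.43522644042969) [ 0.55943523 -0.04556379  0.21284533] [0.15092207 0.15599367 0.35256599]
t ((558.5219116210938, -42.192718505859375), (53.77891159057617, 138.98699951171875), 43.03166961669922) [ 0.55828816 -0.04868468  0.21550853] [0.15108772 0.15516447 0.35083636]
```

View pics/side6.png

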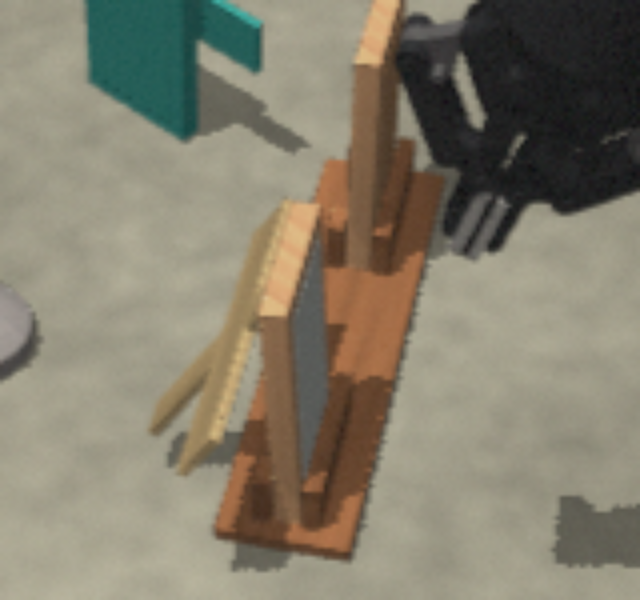

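View pics/top6.png

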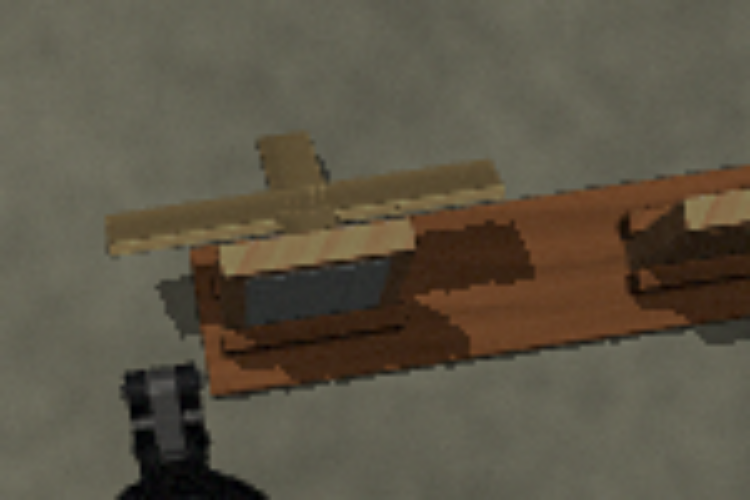

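```bash
python3 - <<'E'
from h import *
X=np.load("s6.npy");X2=np.load("t6.npy")
for Z in (X,X2):
    L=Z-O;x,y,z=L@ex,L@ey,L[...,2]
    m=(abs(z-.145)<.006)&(abs(x)<.05)&(abs(y)<.06)
    P=np.c_[x[m],y[m]].astype(np.float32)*1000;print("top",cv2.minAreaRect(P),np.median(z[m]))
    m=(abs(y-.04)<.004)&(abs(x)<.03)&(z>.04)&(z<.15)
    zz,xx=z[m],x[m]; print("side face n",m.sum())
    if m.sum()>20:
        b=[(a,xx[(zz>a)&(zz<a+.02)].min().round(4),xx[(zz>a)&(zz<a+.02)].max().round(4)) for a in(.045,.065,.085,.105,.125)];print(b)
    # board outer surface, ends
    for lo,hi in((.045,.083),(-.083,-.045)):
        m=(y>lo)&(y<hi)&(z>.05)&(z<.115)&(x>.01)&(x<.07)
        if m.sum()>30:
            A=np.c_[x[m],z[m]]; c=A-A.mean(0);w,v=np.linalg.eigh(c.T@c);print("board n",m.sum(),"angle",np.arctan(abs(v[0,1]/v[1,1])),"rms",(w[0]/m.sum())**.5)
    m=(abs(y)<.012)&(x>.03)&(x<.1)&(z>.0)&(z<.1)
    if m.sum()>20:
        A=np.c_[x[m],z[m]];c=A-A.mean(0);w,v=np.linalg.eigh(c.T@c);print("leg",m.sum(),np.arctan(abs(v[0,1]/v[1,1])),A.max(0),A.min(0))
E
```

```text
top ((9.411640167236328, 1.7063026428222656), (15.006404876708984, 84.59173583984375), 0.8007462620735168) 0.14510110185991187
side face n 298
[(0.045, np.float64(-0.0037), np.float64(0.0106)), (0.065, np.float64(-0.0031), np.float64(0.0109)), (0.085, np.float64(-0.0016), np.float64(0.0284)), (0.105, np.float64(-0.0004), np.float64(0.0155)), (0.125, np.float64(0.0019), np.float64(0.0157))]
board n 131 angle 0.6045205104920613 rms 0.001699054613046639
board n 93 angle 0.5729625242862616 rms 0.0011625707839386019
leg 173 0.29301792242537694 [0.07834852 0.09962364] [3.01279946e-02 5.59927065e-05]
top ((8.095416069030762, -0.4497795104980469), (14.679909706115723, 79.70491790771484), 0.23676909506320953) 0.14389363660708465
side face n 39
[(0.045, np.float64(-0.005), np.float64(-0.0006)), (0.065, np.float64(-0.0027), np.float64(-0.0003)), (0.085, np.float64(-0.0024), np.float64(0.0292)), (0.105, np.float64(-0.0008), np.float64(0.0289)), (0.125, np.float64(0.0011), np.float64(0.0145))]
board n 146 angle 0.606744860712967 rms 0.0014665303078967432
board n 149 angle 0.5938210449901755 rms 0.0015157025277839982
leg 173 0.5258054229229875 [0.07815435 0.09994404] [0.03003654 0.01570588]
```

```bash
python3 - <<'E'
from h import *
l=.06;up=np.cos(l)*ez+np.sin(l)*ex;nx=np.cos(l)*ex-np.sin(l)*ez
Q=quat(-up,nx)
top=O+ex*.0085+ez*.1447      # top centre
f=lambda s:top-up*(.145-s)-TIP*up
ctrl.movep(f(.26),Q);st()
ctrl.ungrasp();st()
ctrl.movel(f(.15),max_speed=.2);st()
p,X=cloud("side");cv2.imwrite("pics/side7.png",cv2.resize(p[140:290,270:430],None,fx=4,fy=4))
p,X=cloud("wrist");cv2.imwrite("pics/w7.png",p)
E
```

```text
t 18.62 tcp [ 0.5868 -0.0639  0.2404] F [-0.22 -0.34  0.5 ] w -0.0001
 t 19.4 tcp [ 0.5871 -0.0654  0.242 ] F [-0.81  0.03  0.39] w 0.0852
 t 20.1 tcp [ 0.5812 -0.066   0.1331] F [-0.19 -0.73  0.69] w 0.0856
```

View pics/side7.png

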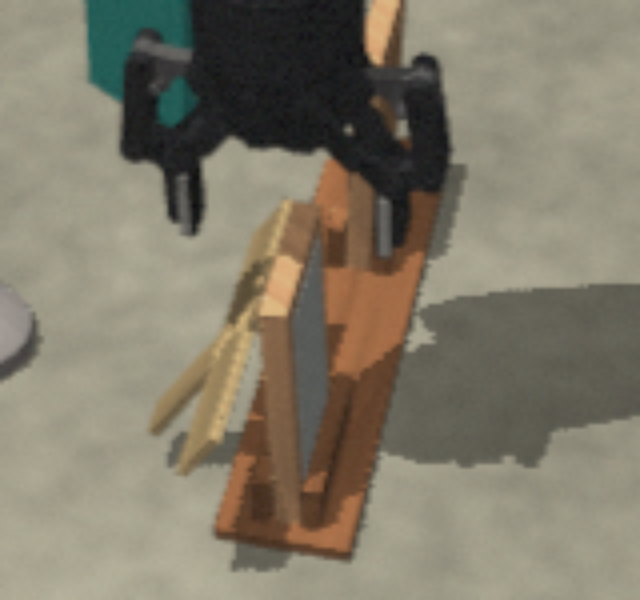

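View pics/w7.png

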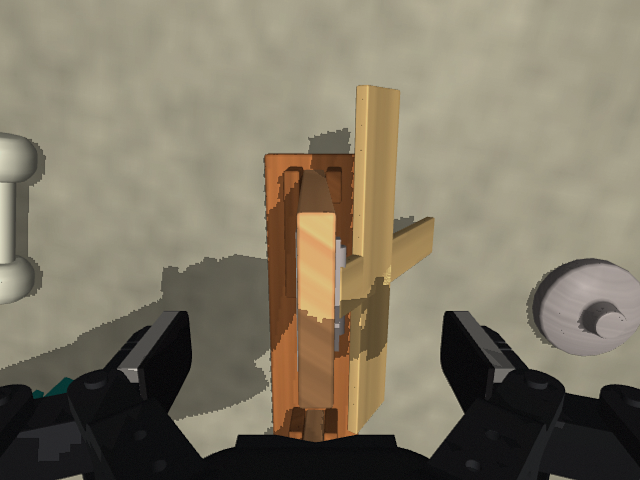

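```bash
python3 - <<'E'
from h import *
l=.06;up=np.cos(l)*ez+np.sin(l)*ex
top=O+ex*.0085+ez*.1447
f=lambda s:top-up*(.145-s)-TIP*up
ctrl.movel(f(.1265),max_speed=.15);st()
ctrl.close_gripper(60);st()
p,X=cloud("wrist");cv2.imwrite("pics/w8.png",p)
p,X=cloud("side");cv2.imwrite("pics/side8.png",cv2.resize(p[140:290,270:430],None,fx=4,fy=4))
E
```

```text
t 20.51 tcp [ 0.579  -0.0667  0.109 ] F [-0.68 -0.27 -0.44] w 0.0853
 t 21.18 tcp [ 0.5801 -0.0664  0.1098] F [0.28 0.28 6.6 ] w 0.0131
```

View pics/side8.png

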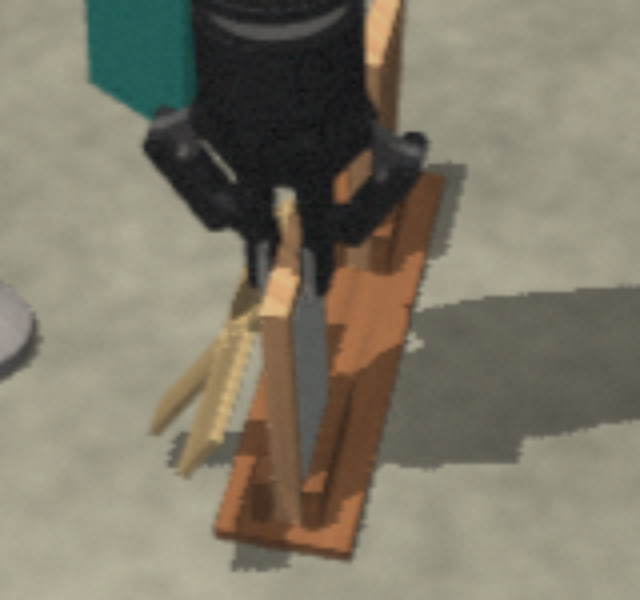

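View pics/w8.png

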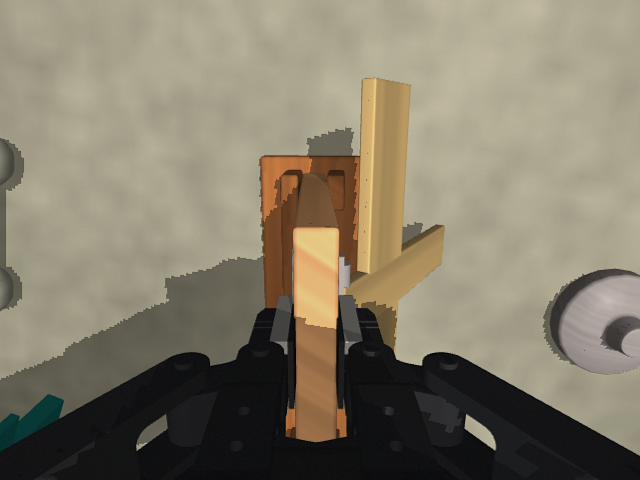

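```bash
python3 - <<'E'
from h import *
s=get_state()
ctrl.movel(s["tcp_pos"]+[0,0,.13],max_speed=.15);st("lift")
l=.30;psi=yaw;fx=ex
up=np.cos(l)*ez+np.sin(l)*fx;nx=np.cos(l)*fx-np.sin(l)*ez
M=np.array([.4775,.270,.004])
Om=M-.022*fx+ez*.0021
Q=quat(-up,nx)
g=lambda h:Om+up*.099+ez*h
print(ctrl.ik(g(0),Q),ctrl.ik(g(.12),Q))
ctrl.movep(g(.12),Q);st("above")
p,X=cloud("side");cv2.imwrite("pics/side9.png",p)
np.save("s9.npy",X)
p,X=cloud("top");cv2.imwrite("pics/top9.png",p[150:400,100:500])
E
```

```text
lift t 22.3 tcp [ 0.5794 -0.0667  0.2387] F [ 0.76  0.07 -3.48] w 0.0129
[-0.01580958  0.80754441 -0.88872138  1.54761958  0.4318683   1.3123944
 -0.81835275] [-0.00690932  0.69607842 -0.92900895  1.39372055  0.34405312  1.53851758
 -0.77099418]
above t 23.62 tcp [0.4859 0.2695 0.2204] F [ 0.4  -0.32 -3.72] w 0.0126
```

View pics/side9.png

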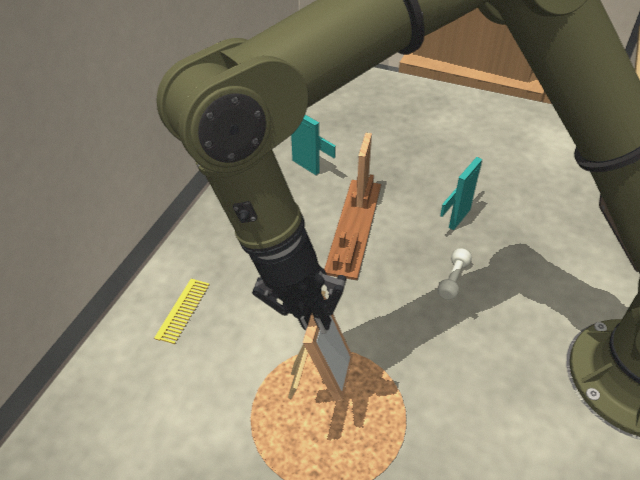

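View pics/top9.png

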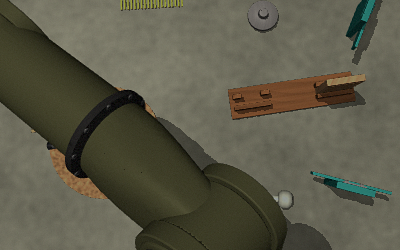

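```bash
python3 - <<'E'
from h import *
X=np.load("s9.npy");s=get_state()
q=s["eef_rot"];Rm=R.from_quat(np.r_[q[1:],q[0]]).as_matrix();up=-Rm[:,2];nx=Rm[:,1];yy=np.cross(up,nx)
Om=s["tcp_pos"]-.099*up
L=X-Om;x,y,z=L@nx,L@yy,L@up
for a in np.arange(-.01,.16,.015):
    m=(abs(y-.04)<.004)&(x>-.02)&(x<.012)&(z>a)&(z<=a+.015)
    if m.any():print("side face",a.round(3),m.sum(),x[m].min().round(4),x[m].max().round(4))
m=(abs(y)<.04)&(abs(x+.007)<.006)&(z<.11)&(z>-.012)
print("face",m.sum(),np.polyfit(z[m],x[m],1),np.percentile(z[m],[0,1,5]),np.polyfit(y[m],x[m],1))
for a in(-.03,-.015,0,.015,.03):
    k=m&(abs(y-a)<.006);print("bottom at y",a,np.sort(z[k])[:4].round(4) if k.any() else None)
m=(abs(y-.065)<.018)&(x>.01)&(x<.08)&(z>.06)&(z<.115)
A=np.c_[x[m],z[m]];c=A-A.mean(0);w,v=np.linalg.eigh(c.T@c);print("board",m.sum(),np.arctan(abs(v[0,1]/v[1,1])))
E
```

```text
side face -0.01 15 -0.0074 0.0051
side face 0.005 57 -0.0081 0.0059
side face 0.02 56 -0.009 0.0059
side face 0.035 59 -0.0082 0.0061
side face 0.05 57 -0.0078 0.0058
side face 0.065 59 -0.0075 0.0074
side face 0.08 67 -0.0081 0.0072
side face 0.095 67 -0.008 0.0066
side face 0.11 70 -0.0077 0.0068
side face 0.125 71 -0.007 0.0071
side face 0.14 44 -0.0071 0.0069
face 1568 [ 0.00465922 -0.00764959] [-0.00271766  0.00170862  0.00694746] [ 0.02019776 -0.0074917 ]
bottom at y -0.03 [0.0011 0.002  0.0035 0.0041]
bottom at y -0.015 [0.0013 0.0024 0.0026 0.0038]
bottom at y 0 [-0.0027  0.0015  0.0017  0.0022]
bottom at y 0.015 [0.001  0.0012 0.0018 0.0031]
bottom at y 0.03 [0.0006 0.0007 0.0022 0.0032]
board 156 0.6892964071718266
```

```bash
python3 - <<'E'
from h import *
l=.30;fx=ex
up=np.cos(l)*ez+np.sin(l)*fx
M=np.array([.4775,.270,.004]);Om=M-.022*fx+ez*.0021
g=lambda h:Om+up*.099+ez*h
def FF(): return np.mean([(get_state()["contact_force"],ctrl.pause(.02))[0] for _ in range(4)],0)
ctrl.movel(g(.012),max_speed=.1); b=FF();print(b.round(2))
for h in np.arange(.009,-.0061,-.0012):
    ctrl.movel(g(h),max_speed=.03);F=FF()-b;T=get_state();print(round(h,4),round(T["time"],2),F.round(2))
    if F[2]>1.8: break
p,X=cloud("side");cv2.imwrite("pics/side10.png",cv2.resize(p[270:470,220:440],None,fx=3,fy=3))
E
```

```text
[-0.05 -0.03 -3.12]
0.009 25.33 [ 0.4   0.27 -0.04]
0.0078 25.65 [-0.01 -0.06 -0.62]
0.0066 25.97 [-0.1   0.   -0.65]
0.0054 26.28 [-0.19  0.27  0.16]
0.0042 26.6 [ 0.2   0.08 -0.03]
0.003 26.92 [-0.21 -0.06  0.07]
0.0018 27.23 [ 0.18  0.36 -0.05]
0.0006 27.55 [-0.53 -0.05  2.33]
```

View pics/side10.png

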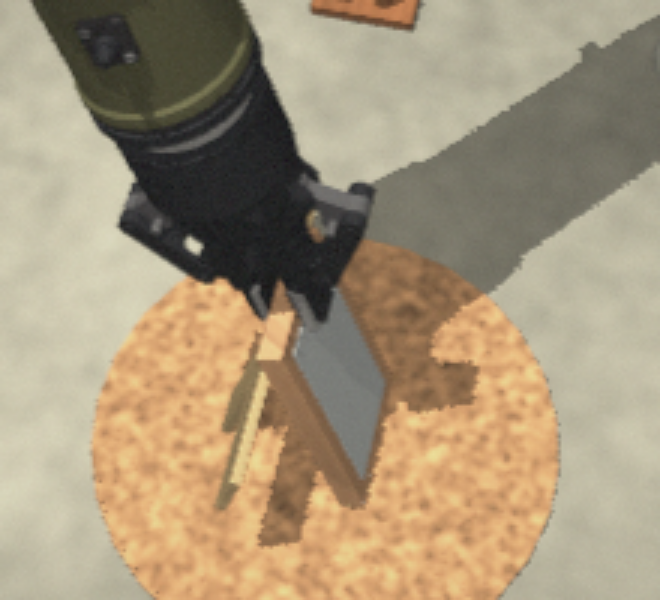

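```bash
python3 - <<'E'
from h import *
l=.30;fx=ex
up=np.cos(l)*ez+np.sin(l)*fx
M=np.array([.4775,.270,.004]);Om=M-.022*fx+ez*.0021
g=lambda h:Om+up*.099+ez*h
ctrl.movel(g(.0002),max_speed=.02);st()
ctrl.pause(.2);ctrl.ungrasp();st()
p,X=cloud("side");cv2.imwrite("pics/side11.png",cv2.resize(p[270:470,220:440],None,fx=3,fy=3))
E
```

```text
t 27.85 tcp [0.4845 0.2713 0.1013] F [-0.84 -0.92  3.94] w 0.0124
 t 28.75 tcp [0.4847 0.2711 0.1008] F [ 0.46  0.24 -0.41] w 0.0854
```

View pics/side11.png

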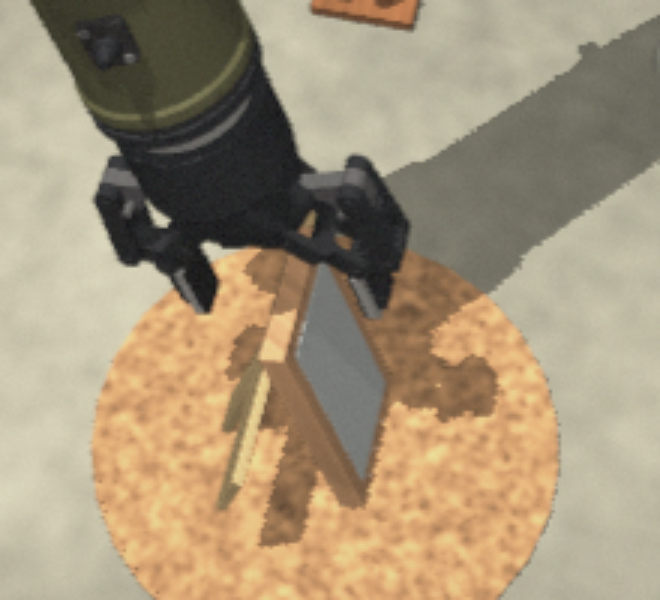

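The mirror stands on its own with the fingers open. I'll retract along the lean and check again.

```bash
python3 - <<'E'
from h import *
l=.30;up=np.cos(l)*ez+np.sin(l)*ex
p0=get_state()["tcp_pos"]
ctrl.movel(p0+up*.05,max_speed=.1);ctrl.movel(p0+up*.12,max_speed=.2)
ctrl.movep([.50,.0,.33],quat([0,0,-1],ex));st()
p,X=cloud("side");cv2.imwrite("pics/side12.png",p)
p2,X2=cloud("top");cv2.imwrite("pics/top12.png",p2)
M=np.array([.4775,.270,.004])
for Z in(X,X2):
    L=Z-M;x,y,z=L@ex,L@ey,L[...,2]
    m=(z>.012)&(abs(x)<.12)&(abs(y)<.12)&(z<.16);print(m.sum(),"x",x[m].min(),x[m].max(),"y",y[m].min(),y[m].max(),"zmax",z[m].max())
    nx=np.cos(l)*ex-np.sin(l)*ez
    f=m&(abs(L@nx+.022*np.cos(l)+.007)<.006)&(abs(y)<.035)
    if f.sum()>50:
        A=L[f];c=A-A.mean(0);n=np.linalg.svd(c,full_matrices=False)[2][2];n*=np.sign(n@ex);print("face n",f.sum(),"lean",np.arcsin(-n[2]),"yaw",np.arctan2(n[1],n[0]))
    b=m&(abs(abs(y)-.064)<.018)
    A=np.c_[x[b],z[b]];c=A-A.mean(0);w,v=np.linalg.eigh(c.T@c);print("board angle from vert",np.arctan(abs(v[0,1]/v[1,1])),b.sum())
E
```

```text
t 31.11 tcp [0.5    0.0007 0.3295] F [-0.69  0.29  0.85] w 0.0855
2773 x -0.028050306844962253 0.05451716646064102 y -0.08639084025811357 0.08584970576620904 zmax 0.1455866989568764
face n 1596 lean 0.31590954074529215 yaw 0.15388131350508805
board angle from vert 0.39775720097965256 192
1540 x -0.02897318215731752 0.05324669941289894 y -0.08610349783940066 0.08377732632492547 zmax 0.14504456087508516
face n 854 lean 0.32168563322379234 yaw 0.1544893424372439
board angle from vert 0.39611167615344584 181
```

View pics/side12.png

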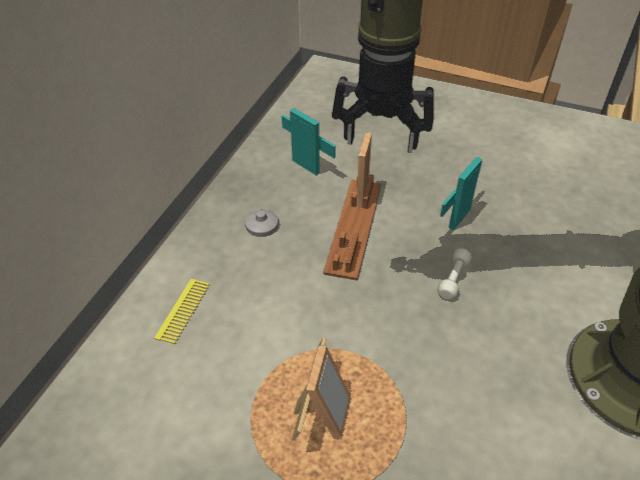

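View pics/top12.png

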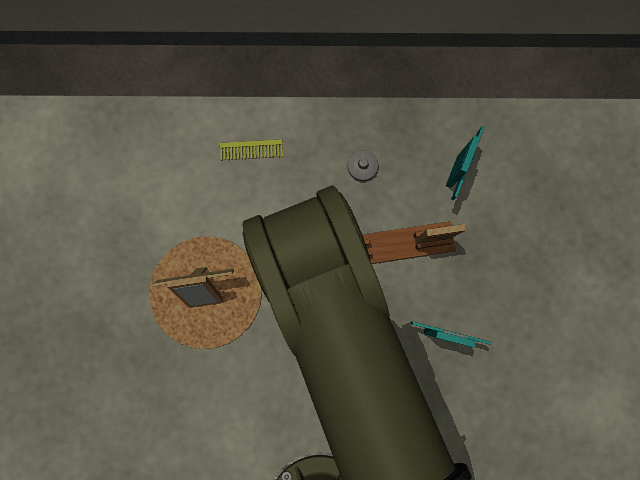

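```bash
python3 - <<'E'
from h import *
p,X=cloud("side");a=cv2.imread("pics/side12.png");print("diff in mat region",np.abs(p[330:480,240:420].astype(int)-a[330:480,240:420]).mean())
ticket.close_job();st()
E
```

```text
diff in mat region 1.5720246913580247
the job is handed in; nothing more can be done
the job is handed in; nothing more can be done
```

I took the mirror from the rack's left slot, opened its kickstand to the stop, and stood it on the cork mat. It leans back on the kickstand and stays up by itself. The plaque is still in its slot, and the turquoise look-alikes were not touched. I handed the job in at about 31 s.

**Last checks:**
- **Lean:** the mirror measures about 0.32 rad, against the 0.30 nominal.
- **Position:** the mirror's origin was aimed 22 mm in front of the mat centre, so that the mirror and its foot straddle the middle. Afterwards the mirror and kickstand measured about −28 to +54 mm front to back of the centre and ±86 mm sideways.
- **Stillness:** two pictures in a row, just before handing in, show no visible movement on the mat.
- **Kickstand stop:** the push force rose to about 13 N at the stop, and the board angle then read about 0.6 rad in the rack.

**What failed or disagreed:**
- **First push:** it passed above the crossboard without touching it. Both cameras put the shut fingertips about 27 mm behind the reported TCP. I corrected for that, and the second push opened the kickstand.
- **Final board angle:** it read 0.40 rad from vertical, where about 0.30 was expected. A similar excess appeared when the mirror was in the gripper. I took it as a bias of my fit, because the lean is not below nominal, as it would be with a partly open kickstand.

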